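# Recycle a flat battery through a self-closing flap

### The arm

A 7-joint arm with a two-finger parallel gripper is mounted at the origin on the work surface. World frame = base frame: x ahead of the robot, y to its left, z up, the work surface at z = 0. Lengths are in mm, angles in rad, forces in N, time in s.
With the tool pointing down it reaches from about 400 to 875 mm from the base axis. Payload 4.4 kg.
Tool frame: the origin (TCP) lies midway between the tips of the shut fingers; the grasp point (between the pads) lies 19 mm behind it; z points along the fingers, y is the line along which they close (so a half turn about z gives the same grasp; the last joint's range is limited). The gripper opens to 85 mm and grips with 20 to 120 N. Pads are 22 mm wide; open, the fingers measure 114 mm over their backs; the gripper's body (76 mm by 85 mm) begins 54 mm behind the grasp point. The pads swing forward as they close: fully open they stand 13 mm farther back than shut.
Start: joints at [-1.247, 0.628, 0.038, 1.517, -0.027, 0.996, -0.02], TCP at [246.98, 601.264, 231.313] pointing down, gripper open.
Joint ranges: [-3.06, 3.06], [-0.37, 2.12], [-1.25, 1.32], [0.18, 2.47], [-1.1, 4.24], [0.23, 1.98], [-2.94, 2.94]. Speed limits (rad/s): [2.57, 2.57, 3.14, 3.14, 3.14, 3.14, 3.14].

### API

Orientations are given as [roll, pitch, yaw] about the fixed x, y, z axes, in that order (R = Rz(yaw) Ry(pitch) Rx(roll)).
In Python, from cell import telemetry, eyes, ctrl, finder gives the robot as it stands.
- The arm moves only by the tool move_arm, never from a script. Its argument "steps" is a list of rows, each a list of 7 numbers: the turn, a rotation vector about the world's x, y, z in degrees, then the shift along the world's x, y, z in m, then the finger opening in m, from 0 to 0.0854. A call has 1 to 5 rows; each row shifts and turns the commanded pose from where the row before left it; what a row does not reach is not made up. A row lasts 1/10 s, in which the tool goes at most 50 mm and 8.59 degrees, less where a joint would pass 70% of its speed; a pose out of reach is approached as far as the arm can. A call with a gripper value outside its range is refused whole. The fingers move at their own pace and stop on an object; the grip force is fixed at half the most. Time passes only in rows, so rows that do not move let the fingers close. It gives the time, the measured TCP pose, the force, the opening and the grip force at its end, in the units of the state.
- telemetry.read_state(): the state, without advancing time (a new reading comes with each control period).
- eyes.get_image(name): name is "side" or "top" or "wrist"; returns (picture, depth): 384x512x3 uint8, blue, green, red; 384x512 float32, mm along the optical axis (not along the pixel's ray), 0 where there is no reading.
- eyes.calibration(name): a dict with "fx", "fy", "cx", "cy" (pixels), "distortion" ([k1, k2, p1, p2, k3] as OpenCV has them; the pictures are not rectified), "position" and "attitude" of the camera in the world. Camera axes: x right, y down, z forward; pixel columns grow to the right and rows downward; lengths in mm; the calibration is good to about 2 mm. A picture is of the moment at which its call begins: read the wrist's pose just before it. calibration takes no time and is no camera call; for the wrist camera it gives the pose at the moment of the call.
- ctrl.finish_job(): hands the job in; it is judged then, once.
Trained networks look in the newest picture that a camera, given by its name, has taken for a name from the list of things; names that differ only in an ending like _2 or _b are one class to them, and where a whole thing is asked for, a point or a joint stands for the part that bears it (a point fixed in the world has none). Each returns a list of dicts, best first, with "confidence" (0 to 1); they miss things now and then, are a little off and sometimes report something else, mostly with a low value. They report only what shows in the picture. A call takes as long as a camera call. They do not tell look-alikes from the thing itself.
- finder.boxes_of(camera, name): "location" ([x, y, z] in mm, in the coordinates of the camera as it stood for that picture, good to about 4 mm: the middle of the surface that is visible of it).
- finder.cut_out(camera, name): "mask" (384x512 bool, what is visible of it).
- finder.pinpoint(camera, name): "location" ([x, y, z] in mm, in the coordinates of the camera as it stood for that picture, good to about 4 mm: a listed point, or the origin of a listed thing).
The state is a dict: "clock": time; "qpos": joint angles; "qd": joint speeds; "tau": joint torques, N m; "eef_pos": TCP position; "tool_rot": TCP orientation; "force": force on the tool from outside, world axes, zero at the start; "torque": the same for the moment, N m; "width": finger opening in mm; "gripper_force": force on a finger pad.
Only numpy, scipy, OpenCV 4.12 (cv2) and the standard library are available. Lean on these libraries where they do the work, as an engineer would, in place of code of your own. Each camera call takes 0.05 s, during which the arm holds its last target. There are 200 camera calls.

### The job

The blue block battery lying on top of the battery recycling box is flat: post it. With one finger press the orange thumb bar to push the self-closing flap fully open before the battery reaches it, and while that finger keeps it open, push the battery along the top with the other finger until it drops into the box; then draw the hand clear and let the flap close. Only push: do not pick the battery up, and leave the spare battery, the remote control and the mug alone.

Things in the scene. Friction and masses are not known exactly. Their poses are not given: they have to be found in the camera images.
- bin: Recycling box, fixed: clear walls, green top 164 x 151 mm, hollow, 4 mm floor. Origin on the table; x from its front (robot side) to its back, y to its left, z up. Top surface at z = 140 mm, spanning x -101 to 63, y -53 to 98. The battery's deck is x -101 to 0, y -48 to 48, with a 6 mm rim on its right edge (y -50). Left of it a slot, y 48 to 84, holds the flap's thumb bar.
- mouth (a point): Middle of the deck's far edge (box x 0, y 0, z 140 mm), over which the battery is pushed. Beyond it the mouth, box x 0 to 46, y -40 to 48, is shut by the orange flap, flush with the deck; shut, it bears the battery's weight without opening.
- flap (a joint): Angle of the orange flap, rad: 0 shut, 0.873 (50 deg) fully open at a stop; a spring always shuts it. It hinges along the box's y at box x -85, z 138 mm and swings down and back under the deck, leaving the mouth clear. It is opened by pressing its thumb bar down (some 2 to 10 N, more the nearer to the hinge).
- bar_top (a point): Far end of the thumb bar's top edge. The orange bar, part of the flap, is 26 mm wide, centred on box y 66. Shut, its top edge slopes up away from the robot at 50 deg, box x -82, z 155 to x -21, z 228 mm. Fully pressed, it lies level, 7 mm above the deck (z 147), x -70 to 25: a finger holding it down there can slide along box x and the flap stays open.
- battery: The flat battery: blue rectangular block with a steel-coloured band, about 45 g, 27 (own x) x 48 (own y) x 18 mm high, terminals on its +y end. Origin: centre of its underside. It lies loose on the box's green deck, its long side roughly along the box's y, 18 to 36 mm (centre) short of the mouth's edge.
- spare: Good spare battery, gold with a black band, 27 x 48 x 18 mm, lying on the table. Origin: centre of underside. Leave it alone.
- remote: Black remote control, 165 (own x) x 46 x 18 mm, lying on the table. Origin: centre of underside. Leave it alone.
- mug: White mug, 80 mm across, 90 mm high, handle at its +y side, standing on the table. Origin: centre of underside. Leave it alone.
Things that resemble listed ones, but are neither listed nor needed, are in the scene too. Of the things shaped like the battery, the blue one is meant.

How it is judged (in metres and radians):
On the way, in this order (a step that is already met when the one before it is completed fails the run):
1. a finger holds the flap open (more than 0.7 rad) while the battery is still on the deck (value of joint flap above 0.7 rad and contact force between the fingers and flap above 0.3 N and x of battery in the frame of bin below -0.004 m and z of battery in the frame of bin above 0.135 m), for 0.1 s.
2. the battery drops through the mouth while a finger still holds the flap open (value of joint flap above 0.5 rad and contact force between the fingers and flap above 0.3 N and z of battery in the frame of bin between -0.005 and 0.12 m and x of battery in the frame of bin between -0.1 and 0.062 m), for 0.03 s.
At the end, for the whole second after the job is handed in: The battery lies at rest inside the box (its origin less than 75 mm above the table, within the walls), the flap is shut (under 0.05 rad), and the spare battery, remote and mug are within 20 mm of where they stood (z of battery in the frame of bin between -0.005 and 0.075 m and x of battery in the frame of bin between -0.1 and 0.062 m and y of battery in the frame of bin between -0.052 and 0.097 m and value of joint flap below 0.05 rad and linear speed of battery below 0.03 m/s and distance of each of spare, remote, mug from where it was at the start of the episode below 0.02 m); the robot touches nothing.
It fails at once if the battery is lifted more than 25 mm off the deck (z of battery in the frame of bin above 0.165 m).
It fails at once if the spare battery is moved more than 20 mm (distance of spare from where it was at the start of the episode above 0.02 m).
It fails at once if the remote control is moved more than 20 mm (distance of remote from where it was at the start of the episode above 0.02 m).
It fails at once if the mug is moved more than 20 mm (distance of mug from where it was at the start of the episode above 0.02 m).
It also fails if it takes over 32 s, if anything falls off the work surface, if the arm or the gripper's body presses on something with over 40 N, if the wrist force passes 120 N, or if a joint passes its speed limit or range.

## Working session

There is one attempt and no reset: what is moved stays moved. The work goes in short steps, Python scripts to look and compute and a tool call to move; the robot and the scene stay as the last step left them, time stands still between calls to the robot, and variables do not carry over. Pictures are saved under pics/ and viewed, at most 10 in all, crops included, and the job is handed in when it is done.

Besides the shell and the picture viewer there is one more tool, called after "Request:" as name([rows], argument=value, ...), one row to a line, values as JSON. move_arm: Moves the arm, as the interface text tells. Its arguments: {"type":"object","properties":{"steps":{"type":"array"}},"required":["steps"]}

```bash
mkdir -p pics
cat > h.py <<'E'
import numpy as np, cv2
from scipy.spatial.transform import Rotation as R
from cell import telemetry, eyes, ctrl, finder
def att(c):
    a=np.array(c["attitude"],float)
    return a if a.shape==(3,3) else (R.from_euler('xyz',a).as_matrix() if a.size==3 else R.from_quat(a).as_matrix())
def w(cam,p): 
    c=eyes.calibration(cam); return att(c)@np.array(p,float)+np.array(c["position"])
def pix(cam,P):
    c=eyes.calibration(cam); A=att(c); p=(np.atleast_2d(P)-np.array(c["position"]))@A
    K=np.array([[c["fx"],0,c["cx"]],[0,c["fy"],c["cy"]],[0,0,1.]])
    return cv2.projectPoints(p.reshape(-1,1,3),np.zeros(3),np.zeros(3),K,np.array(c["distortion"],float))[0][:,0]
def cloud(cam,d,mask):
    c=eyes.calibration(cam); K=np.array([[c["fx"],0,c["cx"]],[0,c["fy"],c["cy"]],[0,0,1.]])
    v,u=np.nonzero(mask&(d>0)); z=d[v,u]
    n=cv2.undistortPoints(np.stack([u,v],1).astype(float).reshape(-1,1,2),K,np.array(c["distortion"],float))[:,0]
    return np.c_[n*z[:,None],z]@att(c).T+np.array(c["position"])
E
python3 - <<'E'
from h import *
print(telemetry.read_state())
ims=[]
for cam in ["side","top"]:
    im,d=eyes.get_image(cam); cv2.imwrite(f"pics/{cam}0.png",im); np.save(f"{cam}0.npy",d); c=eyes.calibration(cam); print(cam,c)
    for n in ["battery","mouth","bar_top","bin","spare","remote","mug"]:
        for o in finder.pinpoint(cam,n)[:4]:
            P=w(cam,o["location"]); print(n,round(o["confidence"],2),P.round(0),pix(cam,P).round(0))
    ims.append(im)
cv2.imwrite("pics/a.png",cv2.resize(np.vstack(ims),None,fx=.78,fy=.78))
E
```

```text
{'clock': 0.0, 'qpos': array([-1.24680559,  0.62932567,  0.03845757,  1.51837758, -0.02699446,
        0.99627488, -0.01998551]), 'qd': array([ 0.00050881,  0.00132219,  0.00062396, -0.00036891, -0.00056006,
       -0.00098882,  0.00026421]), 'tau': array([ 2.11647844e-04, -5.63405299e+01,  1.22656245e+00, -1.93439591e+01,
        1.10959826e-02,  1.05258744e-02,  1.69453887e-05]), 'eef_pos': array([246.744201  , 600.67590442, 230.39956093]), 'tool_rot': array([-3.13972601e+00,  3.74573039e-05,  2.75180660e+00]), 'force': array([-0.24729692, -0.222018  , -0.92133406]), 'torque': array([ 0.06608285,  0.03480123, -0.01744592]), 'gripper_force': 0.0, 'width': 85.33361431124617}
side {'fx': 375.7470467633447, 'fy': 375.7470467633447, 'cx': 260.2087690345937, 'cy': 192.69432461561647, 'distortion': array([0.02161729, 0.        , 0.        , 0.        , 0.        ]), 'position': array([ 527.5840873 , -731.35448513,  774.80384677]), 'attitude': array([-2.24897386e+00,  1.17476641e-03, -6.88245805e-02])}
battery 0.81 [ 710. -139.   -3.] [[316. 282.]]
battery 0.77 [547. -84. 142.] [[250. 229.
[... 407 characters left out ...]
22415, 'distortion': array([-0.06877482,  0.        ,  0.        ,  0.        ,  0.        ]), 'position': array([ 403.14931923,   37.59225595, 1440.50700387]), 'attitude': array([-3.00655128, -0.00762548, -1.54437004])}
battery 0.74 [712.  -0.  -2.] [[260. 159.]]
battery 0.69 [347. -91.  -2.] [[288. 281.]]
battery 0.63 [539. -83. 140.] [[290. 211.]]
battery 0.55 [ 715. -146.    2.] [[308. 159.]]
mouth 0.69 [571. -72. 140.] [[287. 200.]]
mouth 0.22 [ 668. -291.   -1.] [[355. 176.]]
bar_top 0.62 [521. -18. 225.] [[268. 214.]]
bin 0.93 [565. -67.   3.] [[281. 207.]]
spare 0.51 [ 558. -203.   -3.] [[326. 211.]]
remote 0.8 [ 671. -289.    1.] [[354. 175.]]
mug 0.85 [500.  87.  -0.] [[229. 228.]]
```

View pics/a.png

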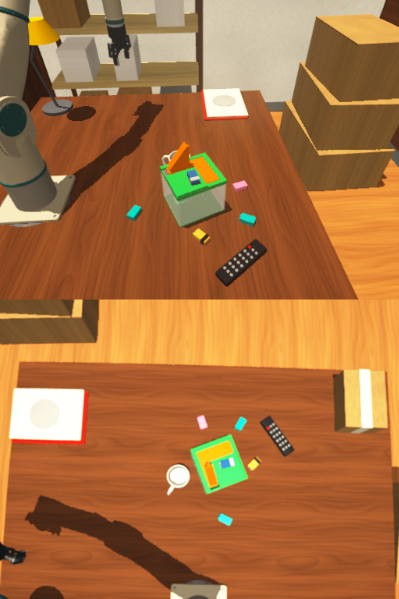

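The side view shows the bin at about (258,225), with the blue block on its deck at (250,229). The cyan, pink and gold blocks lie on the table. Next I'll fit the bin and battery poses from depth and colour, and enlarge a crop to confirm.

Run:
```python
from h import *
from scipy.optimize import minimize
for cam in ["top","side"]:
    im=cv2.imread(f"pics/{cam}0.png"); d=np.load(f"{cam}0.npy"); hsv=cv2.cvtColor(im,cv2.COLOR_BGR2HSV)
    H,S,V=[hsv[...,i].astype(int) for i in range(3)]
    big=np.ones(H.shape,bool); v,u=np.mgrid[:384,:512]
    c=pix(cam,[[566,-67,140]])[0]; big=(abs(u-c[0])<60)&(abs(v-c[1])<60)
    P=cloud(cam,d,big); 
    P=P[(abs(P[:,2]-140)<6)&(np.linalg.norm(P[:,:2]-[566,-67],axis=1)<140)]
    print(cam,"top z",np.median(P[:,2]),len(P))
    r=cv2.minAreaRect(P[:,:2].astype(np.float32)); print("top rect",r)
    Q=cloud(cam,d,big); Q=Q[(abs(Q[:,2]-158)<4)]; 
    m=big&(H>95)&(H<125)&(S>90); 
    Q=cloud(cam,d,m); Q=Q[Q[:,2]>130]; print("blue",len(Q),np.median(Q,0).round(1),cv2.minAreaRect(Q[Q[:,2]>153][:,:2].astype(np.float32)))
    k=pix(cam,[[566,-67,160]])[0].astype(int); 
    cv2.imwrite(f"pics/{cam}c.png",cv2.resize(im[k[1]-45:k[1]+45,k[0]-45:k[0]+45],(390,390),interpolation=cv2.INTER_CUBIC)); print("crop org",k-45)
cv2.imwrite("pics/b.png",np.hstack([cv2.imread("pics/topc.png"),cv2.imread("pics/sidec.png")]))
```

```text
top top z 139.305083161021 2609
top rect ((541.2573852539062, -57.561370849609375), (161.65325927734375, 151.9756317138672), 22.134315490722656)
blue 100 [540.4 -76.6 156.5] ((540.4923706054688, -76.24679565429688), (24.299339294433594, 29.133255004882812), 17.077051162719727)
crop org [240 155]
side top z 139.7031403283343 2476
top rect ((539.7339477539062, -55.80585479736328), (164.83807373046875, 155.36631774902344), 22.219192504882812)
blue 107 [538.3 -79.2 157.2] ((540.5512084960938, -86.52781677246094), (23.845195770263672, 47.5800895690918), 16.87664222717285)
crop org [212 173]
```

View pics/b.png

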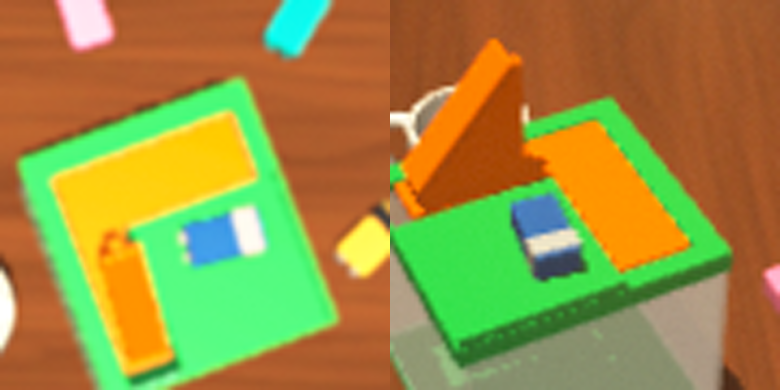

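The blue block on the deck, at side pixel (250,229) and top pixel (290,211), is the battery. It has a silver band and lies on the deck. The cyan (173,275; 316,282), pink (309,240) and gold (258,306) blocks are all on the table, so none of them fits.

- **Bin:** origin about (566.5,-69.5), yaw 22.2°.
- **Battery:** centre about (-29,-5) in the bin frame.

I'll move to hover over bin (-62,31) with an opening of 60 mm.

Request:
move_arm([
  [0, 0, -8.5, 0.0156, -0.0415, 0.005, 0.06],
  [0, 0, -8.5, 0.0156, -0.0415, 0.005, 0.06],
  [0, 0, -8.5, 0.0156, -0.0415, 0.005, 0.06],
  [0, 0, -8.5, 0.0156, -0.0415, 0.005, 0.06],
  [0, 0, -8.5, 0.0156, -0.0415, 0.005, 0.06],
])

```text
clock: 1.3
eef_pos: [325.5, 392.1, 256.7]
tool_rot: [3.141, -0.0, 2.004]
force: [1.1, -0.2, 0.3]
width: 60.3
gripper_force: 0.0
```

Request:
move_arm([
  [0, 0, -8.5, 0.0156, -0.0415, 0, 0.06],
  [0, 0, -8.5, 0.0156, -0.0415, 0, 0.06],
  [0, 0, -8.5, 0.0156, -0.0415, 0, 0.06],
  [0, 0, -8.5, 0.0156, -0.0415, 0, 0.06],
  [0, 0, -8.5, 0.0156, -0.0415, 0, 0.06],
])

```text
clock: 1.8
eef_pos: [403.5, 184.8, 256.7]
tool_rot: [3.141, -0.001, 1.263]
force: [-0.2, -0.3, 0.0]
width: 60.0
gripper_force: 0.0
```

Request:
move_arm([
  [0, 0, -8.5, 0.0156, -0.0415, 0, 0.06],
  [0, 0, -8.5, 0.0156, -0.0415, 0, 0.06],
  [0, 0, -8.5, 0.0156, -0.0415, 0, 0.06],
  [0, 0, -8.5, 0.0156, -0.0415, 0, 0.06],
  [0, 0, -8.0, 0.0156, -0.0415, 0, 0.06],
])

```text
clock: 2.3
eef_pos: [481.6, -22.7, 256.6]
tool_rot: [-3.142, -0.001, 0.53]
force: [1.0, -0.3, 0.1]
width: 59.6
gripper_force: 0.0
```

Request:
move_arm([
  [0, 0, 0, 0.0156, -0.0415, 0, 0.06],
  [0, 0, 0, 0, 0, 0, 0.06],
  [0, 0, 0, 0, 0, 0, 0.06],
])

```text
clock: 2.6
eef_pos: [496.6, -63.9, 256.3]
tool_rot: [3.142, -0.0, 0.532]
force: [0.0, 0.5, -0.1]
width: 60.1
gripper_force: 0.0
```

Request:
move_arm([
  [0, 0, -8.3, 0, 0, 0, 0.06],
  [0, 0, 0, 0, 0, 0, 0.06],
])

```text
clock: 2.8
eef_pos: [496.2, -61.0, 256.1]
tool_rot: [-3.141, 0.0, 0.392]
force: [0.2, -0.1, 0.1]
width: 60.0
gripper_force: 0.0
```

Run:
```python
from h import *
s=telemetry.read_state(); print(s["eef_pos"],s["tool_rot"],s["force"])
th=np.radians(22.2); O=np.array([566.5,-69.5]); Rz=np.array([[np.cos(th),-np.sin(th)],[np.sin(th),np.cos(th)]])
def B(x,y,z): return np.r_[O+Rz@[x,y],z]
im,d=eyes.get_image("wrist")
for n in ["battery","mouth","bar_top","bin"]:
    for o in finder.pinpoint("wrist",n)[:2]:
        P=w("wrist",o["location"]); print(n,round(o["confidence"],2),P.round(0),"bin",(Rz.T@(P[:2]-O)).round(1))
pts=[B(-29,-5,158),B(-21,66,228),B(-101,-53,140),B(63,-53,140),B(63,98,140),B(0,-40,140),B(46,-40,140),B(46,48,140),B(0,48,140)]
a=im.copy()
for p in pix("wrist",pts): cv2.circle(a,tuple(int(v) for v in p.round()),3,(255,0,255),-1)
b,_=eyes.get_image("side"); b2=b.copy()
for p in pix("side",pts): cv2.circle(b2,tuple(int(v) for v in p.round()),1,(255,0,255),-1)
cv2.imwrite("pics/c.png",np.hstack([cv2.resize(a,(400,300)),cv2.resize(b2[120:260,160:347],(400,300),interpolation=cv2.INTER_CUBIC)]))
```

```text
[496.2456979  -61.01390477 256.0785693 ] [-3.14050325e+00  3.69195757e-04  3.92054587e-01] [ 0.24638131 -0.09052337  0.10345299]
battery 0.89 [538. -86. 136.] bin [-32.4  -5.1]
battery 0.81 [341. -95.   1.] bin [-218.2   61.3]
mouth 0.64 [564. -73. 138.] bin [-3.4 -2.5]
bar_top 0.84 [523. -19. 231.] bin [-21.5  63.6]
bin 0.71 [565. -68.  -3.] bin [-1.2  2.1]
```

View pics/c.png

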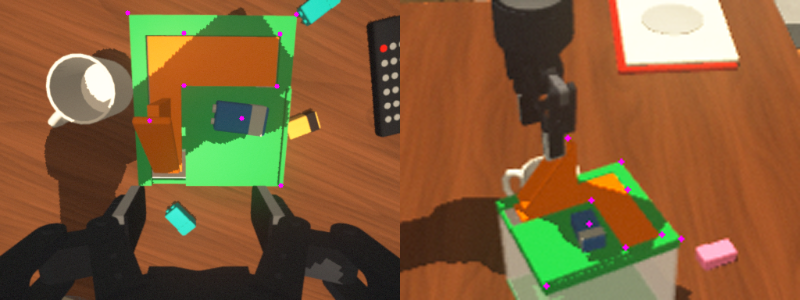

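The projected bin model lies on the wrist picture, with the battery at (240,118) and the bar at (155,130), and the fingers are behind them. I'll correct y by -3 mm and lower onto the bar.

Request:
move_arm([
  [0, 0, 0, 0, -0.003, -0.02, 0.06],
  [0, 0, 0, 0, 0, -0.02, 0.06],
  [0, 0, 0, 0, 0, -0.015, 0.06],
  [0, 0, 0, 0, 0, -0.01, 0.06],
  [0, 0, 0, 0, 0, -0.01, 0.06],
])

```text
clock: 3.6
eef_pos: [496.7, -65.7, 180.9]
tool_rot: [3.142, -0.0, 0.391]
force: [-0.2, 0.0, 3.1]
width: 60.3
gripper_force: 1.1
```

Request:
move_arm([
  [0, 0, 0, 0, 0, -0.008, 0.06],
  [0, 0, 0, 0, 0, -0.008, 0.06],
  [0, 0, 0, 0, 0, -0.008, 0.06],
])

```text
clock: 3.9
eef_pos: [497.7, -65.7, 157.5]
tool_rot: [3.141, -0.002, 0.39]
force: [1.0, 1.1, 6.1]
width: 60.3
gripper_force: 2.4
```

Request:
move_arm([
  [0, 0, 0, 0, 0, -0.006, 0.06],
  [0, 0, 0, 0, 0, -0.005, 0.06],
])

```text
clock: 4.1
eef_pos: [498.9, -65.4, 146.8]
tool_rot: [3.14, -0.004, 0.39]
force: [3.0, 1.7, 7.9]
width: 60.1
gripper_force: 3.2
```

```bash
cat > look.py <<'E'
from h import *; import sys
s=telemetry.read_state(); print(s["clock"],s["eef_pos"],s["force"])
a,_=eyes.get_image("wrist"); b,_=eyes.get_image("side")
cv2.imwrite(sys.argv[1],np.hstack([cv2.resize(a,(400,300)),cv2.resize(b[120:260,160:347],(400,300),interpolation=cv2.INTER_CUBIC)]))
E
python3 look.py pics/d.png
```

```text
4.1 [498.91259404 -65.41476404 146.78713617] [2.99902266 1.70746604 7.87939369]
```

View pics/d.png

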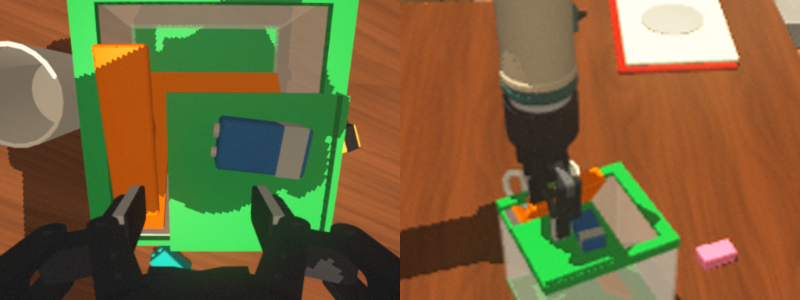

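The flap is largely open in the wrist view: the mouth shows at (240,50) and the bar is nearly level at (130,130). The battery at (262,148) is untouched. I'll press on to the stop.

Request:
move_arm([
  [0, 0, 0, 0, 0, -0.003, 0.06],
  [0, 0, 0, 0, 0, -0.003, 0.06],
])

```text
clock: 4.4
eef_pos: [500.4, -64.8, 141.5]
tool_rot: [3.14, -0.007, 0.39]
force: [2.5, 4.0, 24.1]
width: 60.0
gripper_force: 12.1
```

Request:
move_arm([
  [0, 0, 0, 0, 0, -0.002, 0.06],
  [0, 0, 0, 0, 0, 0, 0.06],
])

```text
clock: 4.6
eef_pos: [500.4, -64.8, 141.4]
tool_rot: [3.141, -0.009, 0.39]
force: [1.3, 4.3, 26.6]
width: 60.0
gripper_force: 13.3
```

The bar is on its stop at 26 N. Now I'll push along the box's x.

Request:
move_arm([
  [0, 0, 0, 0.0046, 0.0019, 0.0004, 0.06],
  [0, 0, 0, 0.0046, 0.0019, 0, 0.06],
  [0, 0, 0, 0.0046, 0.0019, 0, 0.06],
  [0, 0, 0, 0.0046, 0.0019, 0, 0.06],
])

```text
clock: 5.0
eef_pos: [501.4, -64.2, 140.4]
tool_rot: [-3.134, 0.022, 0.39]
force: [-40.2, -17.2, 52.7]
width: 59.7
gripper_force: 26.3
```

```bash
python3 look.py pics/e.png
```

```text
5.0 [501.35733136 -64.17591239 140.39842704] [-40.16443904 -17.21150882  52.66507341]
```

View pics/e.png

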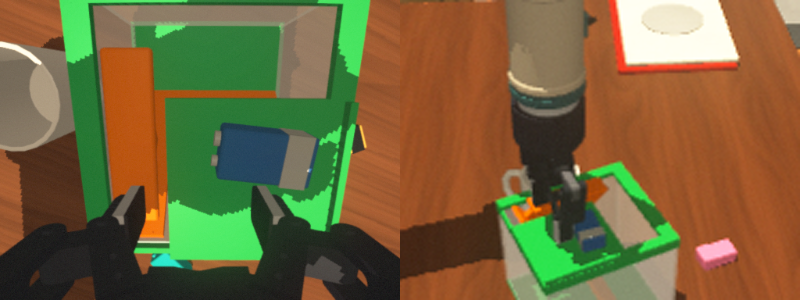

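The hand stuck, with 43 N horizontal force and no motion. I'll undo the push and measure the bar's slope and height.

Request:
move_arm([
  [0, 0, 0, -0.0092, -0.0038, 0, 0.06],
  [0, 0, 0, -0.0092, -0.0038, 0, 0.06],
  [0, 0, 0, 0, 0, 0, 0.06],
])

```text
clock: 5.4
eef_pos: [499.6, -65.4, 141.5]
tool_rot: [3.141, -0.008, 0.389]
force: [0.4, 2.6, 23.3]
width: 60.1
gripper_force: 11.6
```

Run:
```python
from h import *
s=telemetry.read_state(); print(s["eef_pos"],s["tool_rot"],s["force"])
th=np.radians(22.2); O=np.array([566.5,-69.5]); Rz=np.array([[np.cos(th),-np.sin(th)],[np.sin(th),np.cos(th)]])
for cam in ["wrist","side"]:
    im,d=eyes.get_image(cam); np.save(cam+"1.npy",d); cv2.imwrite(f"pics/{cam}1.png",im)
    P=cloud(cam,d,d>0); P[:,:2]=(P[:,:2]-O)@Rz
    for lo,hi,n in [(56,76,"bar"),(-44,-38,"deck right"),(-20,10,"batt line")]:
        print(cam,n)
        for x in range(-100,60,8):
            q=P[(P[:,1]>lo)&(P[:,1]<hi)&(abs(P[:,0]-x)<4)&(P[:,2]>100)&(P[:,2]<215)]
            if len(q)>4: print((x,len(q),*np.percentile(q[:,2],[5,50,95]).round(1)),end=" ")
        print()
```

```text
[499.58934373 -65.3785969  141.50772229] [ 3.1406299  -0.00826315  0.38919754] [ 0.39421769  2.60049572 23.26650648]
wrist bar
(-100, 543, np.float64(122.6), np.float64(130.2), np.float64(133.6)) (-92, 20, np.float64(134.9), np.float64(135.5), np.float64(136.2)) (-84, 307, np.float64(132.1), np.float64(135.9), np.float64(138.7)) (-76, 47, np.float64(130.6), np.float64(131.9), np.float64(133.3)) (-68, 729, np.float64(120.6), np.float64(168.7), np.float64(199.5)) (-60, 1239, np.float64(109.4), np.float64(177.7), np.float64(199.8)) (-52, 3642, np.float64(145.6), np.float64(180.4), np.float64(200.8)) (-44, 1281, np.float64(145.1), np.float64(146.4), np.float64(214.0)) (-36, 840, np.float64(144.9), np.float64(145.9), np.float64(146.9)) (-28, 867, np.float64(145.0), np.float64(145.9), np.float64(146.9)) (-20, 936, np.float64(144.8), np.float64(145.9), np.float64(147.0)) (-12, 939, np.float64(144.8), np.float64(145.8), np.float64(146.9)) (-4, 1017, np.float64(144.8), np.float64(145.8), np.float64(146.9)) (4, 1016, np.float64(144.7), np.float64(145.8), np.float64(146.8)) (12, 1102, np.float6
[... 4253 characters left out ...]
float64(167.2), np.float64(213.4)) (-60, 44, np.float64(138.5), np.float64(149.9), np.float64(174.5)) (-52, 32, np.float64(138.7), np.float64(141.6), np.float64(172.5)) (-44, 41, np.float64(138.4), np.float64(143.0), np.float64(157.6)) (-36, 26, np.float64(156.3), np.float64(157.6), np.float64(159.0)) (-28, 30, np.float64(156.1), np.float64(158.0), np.float64(159.2)) (-20, 27, np.float64(156.2), np.float64(157.8), np.float64(159.3)) (-12, 5, np.float64(140.2), np.float64(140.7), np.float64(156.6)) (-4, 27, np.float64(138.1), np.float64(139.7), np.float64(141.0)) (44, 18, np.float64(134.8), np.float64(137.8), np.float64(140.7)) (52, 28, np.float64(137.7), np.float64(139.4), np.float64(141.1))
```

The bar is level at z 147, so the flap is at its stop. The jam was plain friction from pressing too hard. I'll ease the press and slide again.

Request:
move_arm([
  [0, 0, 0, 0, 0, 0.0016, 0.06],
  [0, 0, 0, 0, 0, 0, 0.06],
])

```text
clock: 5.7
eef_pos: [499.5, -65.4, 141.9]
tool_rot: [3.14, -0.006, 0.39]
force: [2.9, 2.3, 10.1]
width: 60.0
gripper_force: 5.1
```

Request:
move_arm([
  [0, 0, 0, 0.0028, 0.0011, 0, 0.06],
  [0, 0, 0, 0.0028, 0.0011, 0, 0.06],
  [0, 0, 0, 0, 0, 0, 0.06],
])

```text
clock: 6.0
eef_pos: [499.8, -65.2, 141.5]
tool_rot: [-3.14, 0.003, 0.39]
force: [-8.9, -4.9, 21.2]
width: 60.2
gripper_force: 10.3
```

Request:
move_arm([
  [0, 0, 0, 0, 0, 0.0015, 0.06],
  [0, 0, 0, 0.0028, 0.0011, 0, 0.06],
  [0, 0, 0, 0.0028, 0.0011, 0, 0.06],
])

```text
clock: 6.3
eef_pos: [506.4, -62.0, 141.8]
tool_rot: [-3.141, 0.002, 0.39]
force: [-4.8, -2.8, 8.3]
width: 60.0
gripper_force: 4.3
```

Request:
move_arm([
  [0, 0, 0, 0.0037, 0.0015, 0.0002, 0.06],
  [0, 0, 0, 0.0037, 0.0015, 0.0002, 0.06],
  [0, 0, 0, 0.0037, 0.0015, 0, 0.06],
])

```text
clock: 6.6
eef_pos: [518.8, -56.8, 142.0]
tool_rot: [-3.141, 0.001, 0.39]
force: [-3.1, -0.4, 2.9]
width: 59.9
gripper_force: 1.7
```

Request:
move_arm([
  [0, 0, 0, 0.0037, 0.0015, 0.0002, 0.06],
  [0, 0, 0, 0.0037, 0.0015, 0.0, 0.06],
  [0, 0, 0, 0, 0, 0, 0.06],
])

```text
clock: 6.9
eef_pos: [527.4, -53.3, 142.4]
tool_rot: [3.141, -0.001, 0.391]
force: [-0.3, 0.3, 3.0]
width: 60.0
gripper_force: 1.5
```

```bash
python3 look.py pics/f.png
```

```text
6.9 [527.36240554 -53.26924624 142.37580095] [-0.25824019  0.31833198  3.02082318]
```

View pics/f.png

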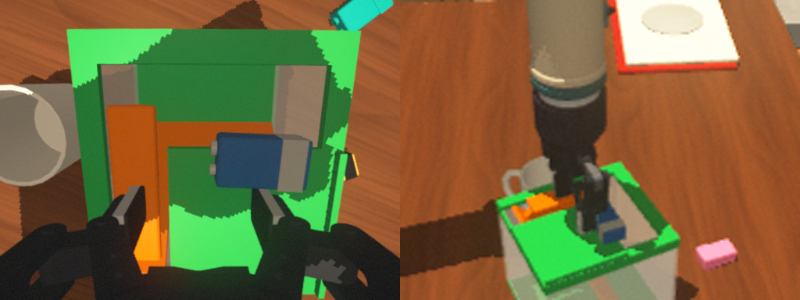

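The battery, at wrist (262,160), is half over the open mouth and nearly square to it, and the bar is still held down. I'll keep pushing.

Request:
move_arm([
  [0, 0, 0, 0.0037, 0.0015, -0.0006, 0.06],
  [0, 0, 0, 0.0037, 0.0015, 0, 0.06],
  [0, 0, 0, 0.0037, 0.0015, 0, 0.06],
  [0, 0, 0, 0.0037, 0.0015, 0, 0.06],
  [0, 0, 0, 0.0037, 0.0015, 0, 0.06],
])

```text
clock: 7.5
eef_pos: [544.4, -46.5, 141.8]
tool_rot: [-3.141, 0.001, 0.39]
force: [-4.2, -1.8, 4.8]
width: 60.1
gripper_force: 2.3
```

Request:
move_arm([
  [0, 0, 0, 0.0037, 0.0015, 0, 0.06],
  [0, 0, 0, 0, 0, 0, 0.06],
  [0, 0, 0, 0, 0, 0, 0.06],
])

```text
clock: 7.8
eef_pos: [549.3, -44.5, 141.9]
tool_rot: [3.141, -0.001, 0.39]
force: [-0.7, 0.6, 3.1]
width: 60.1
gripper_force: 1.7
```

```bash
python3 look.py pics/g.png
```

```text
7.8 [549.26791656 -44.51879861 141.89978539] [-0.71671368  0.57908304  3.07109998]
```

View pics/g.png

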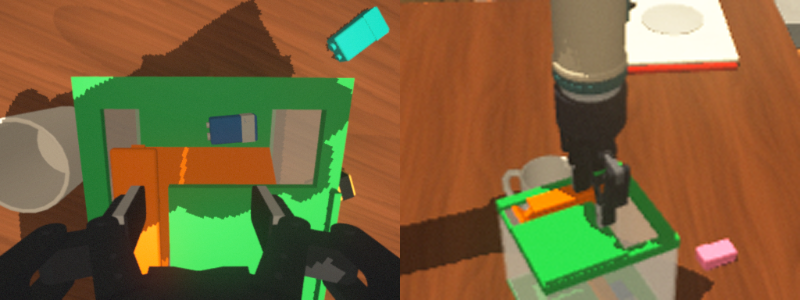

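The battery is lying inside on the floor, at wrist (232,130). Now I'll lift the hand so the flap closes under control.

Request:
move_arm([
  [0, 0, 0, 0, 0, 0.01, 0.06],
  [0, 0, 0, 0, 0, 0.015, 0.06],
  [0, 0, 0, 0, 0, 0.015, 0.06],
  [0, 0, 0, 0, 0, 0.02, 0.06],
  [0, 0, 0, 0, 0, 0.02, 0.06],
])

```text
clock: 8.4
eef_pos: [548.4, -44.8, 222.8]
tool_rot: [-3.142, 0.0, 0.39]
force: [0.6, 0.4, -0.2]
width: 60.1
gripper_force: 0.0
```

Request:
move_arm([
  [0, 0, 0, 0, 0, 0.03, 0.06],
  [0, 0, 0, 0, 0, 0.03, 0.06],
  [0, 0, 0, 0, 0, 0.03, 0.06],
  [0, 0, 0, 0, 0, 0.02, 0.06],
  [0, 0, 0, 0, 0, 0, 0.06],
])

```text
clock: 8.9
eef_pos: [550.2, -45.3, 335.1]
tool_rot: [3.139, -0.006, 0.39]
force: [0.2, -0.1, -0.3]
width: 60.3
gripper_force: 0.0
```

```bash
python3 look.py pics/i.png
```

```text
8.9 [550.21437962 -45.30508988 335.05428935] [ 0.24760402 -0.12610882 -0.33261439]
```

View pics/i.png

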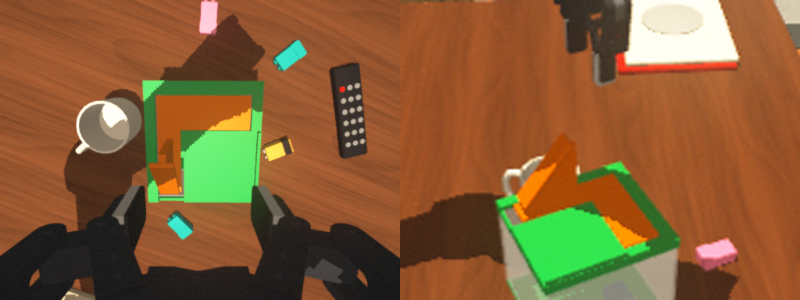

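The flap is shut flush (wrist (205,110)), the deck is empty, and the spare, remote and mug haven't moved. I'll hand it in.

```bash
python3 -c "
from h import *
print(ctrl.finish_job())"
```

```text
the job is handed in; nothing more can be done
None
```

The battery is in the box, pushed through the mouth while a finger held the flap open. The flap is shut again, the hand is clear, and the spare, remote and mug look unmoved; I handed it in at about 9 s, and no verdict came back.

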